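# Start a hand nut on a tube shaker's post and run it down

### The job

Fetch the black hand nut with the bar grip from the bench and set it upright, open end down, over the threaded post of the tube shaker. Turn it backward (counter-clockwise seen from above) by feel until it drops into the thread start, then turn it forward (clockwise) to run it down until it presses the sprung lock plate about 3.5 mm down, and let go. Turn gently and never force the nut where it jams, and do not disturb the other things on the bench.

Things in the scene. Friction and masses are not known exactly. Their poses are not given: they have to be found in the camera images.
- nut_grip (a point): The hand nut: black plastic cap, open below, with a bar grip across its top; loose, standing upright on the bench. Cap 42 mm wide, 39 mm high. Bar 52 mm long (nut's x), 12 mm thick (its y), from 39 to 66 mm above the lower edge. This point is on the nut's axis in the bar, 56 mm above the lower edge; z up. About 130 g.
- nut_foot (a point): Centre of the nut's lower edge, 56 mm below nut_grip. Inside, the bore is 30 mm wide and 36 mm deep, with three steel pins of 4 mm, 120 degrees apart, reaching in to 10.2 mm from the axis, their undersides 0.5 mm above the lower edge.
- post_axis (a point): Top of the steel post, on its upright axis in the middle of the lock plate, 29 mm above the plate's top. The tip is a 5 mm high cone (10 to 18 mm wide), then an 18 mm core; lower down three thread ridges, 28 mm wide over all. This point's x and y are the shaker's: at what angle the thread stands is not told and differs each time (the drive holds it).
- thread_rest (a point): Level on the post's axis, 12.7 mm above the plate's top: nut_foot's height while the pins rest on the flat tops of the three thread starts (73 degrees long each). Forward from a flat, the pins jam on a wall; backward, they slide off its end, under a hood, into the gap. Pins may first stand on the hoods (nut_foot 20.5 mm above the plate): backward, they fall to the flats first.
- thread_gap (a point): Level on the post's axis, 6 mm above the plate's top: nut_foot is 4 to 7 mm above the plate once the pins have dropped from the flats into the gaps (40 degrees, room for 20 degrees of turn): the thread start. Further backward they jam on a wall. Clockwise from here they go under the ridges and the nut screws down 4.1 mm per rad; it meets the plate after 1 to 1.7 rad.
- lock_plate: The lock plate: a steel disc, 120 mm wide, 5 mm thick, with a 32 mm hole in the middle, level on top of the tube block; origin at its centre, half-way through its thickness. It can be pushed down 7 mm against a spring: 2.5 N to start, then 2.5 N per mm. The nut holds it down by its own friction once tightened.
- shaker: The cream bench tube shaker, fixed, 200 x 200 mm and 80 mm high, with a round metal tube block (150 mm wide, up to 124 mm high) on top, and on that the lock plate (top 134 mm above the bench) and the post. Origin at the centre of its underside; it carries the lock plate and the post.
- nut: The same hand nut; origin at the centre of its lower edge.
- beaker: Bystander: glass beaker, 68 mm wide, 90 mm high; origin under its centre. Leave it alone.
- carton: Bystander: open cardboard carton 45 x 75 x 115 mm, standing; origin under its centre. Leave it alone.
- spoon: Bystander: steel lab spoon 170 mm long, lying flat. Leave it alone.
- reagent_jar: Bystander: amber glass jar, 68 mm wide, 100 mm high; origin under its centre. Leave it alone.
- mortar: Bystander: white porcelain bowl, 96 mm wide, 50 mm high; origin under its centre. Leave it alone.
- weight: Bystander: brass weight, 32 mm wide, 48 mm high; origin under its centre. Leave it alone.
- collar: Bystander: plain black plastic ring, 42 mm wide, 18 mm high, no grip; origin under its centre. Leave it alone.

How it is judged:
By the outcome, as a careful person would: the job done as asked, in the order asked, and still so for the second after the job is handed in, with the robot touching nothing.
It also fails if it takes over 72 s, if anything falls off the work surface, if the arm or the gripper's body presses on something with over 40 N, if the wrist force passes 120 N, or if a joint passes its speed limit or range.

### The arm

A 7-joint arm with a two-finger parallel gripper is mounted at the origin on the work surface. World frame = base frame: x ahead of the robot, y to its left, z up, the work surface at z = 0. Lengths are in m, angles in rad, forces in N, time in s.
With the tool pointing down it reaches from about 0.4 to 0.85 m from the base axis. Payload 10.4 kg.
Tool frame: the origin (TCP) lies on the centre line of the jaws, within the pads' length; the fingertips stand 8 mm ahead of it and the grasp point (between the pads) lies 11 mm behind it (r.finger_overhang is the distance from the TCP to the fingertips, in m); z points along the fingers, y is the line along which they close (so a half turn about z gives the same grasp; the last joint's range is limited). The gripper opens to 87 mm and grips with 3 to 60 N. Pads are 19 mm wide; open, the fingers measure 117 mm over their backs; the gripper's body (75 mm by 190 mm) begins 51 mm behind the grasp point.
Start: joints at [-1.225, 0.332, -0.065, 1.46, 0.022, 1.35, -0.088], TCP at [0.225, 0.583, 0.231] pointing down, gripper open.
Joint ranges: [-2.6, 2.6], [-0.5, 2.12], [-1.47, 1.34], [0.16, 2.42], [-1.27, 4.41], [0.06, 2.06], [-2.6, 2.6]. Speed limits (rad/s): [2.22, 2.22, 2.79, 2.79, 3.14, 3.14, 3.14].

### API

Orientations are given as a unit quaternion [x, y, z, w].
In Python, from bench import r, vision gives the robot as it stands.
- The arm moves only by the tool drive_tool, never from a script. Its argument "series" is a list of rows, each a list of 2 entries, a list of its own where there are three numbers: the shift along the world's x, y, z in cm, then the turn about the world's z in degrees. A call has exactly 10 rows; each row shifts and turns the commanded pose from where the row before left it; what a row does not reach is not made up. A row lasts 1/8 s, in which the tool goes at most 62.5 mm and 10.7 degrees, less where a joint would pass 70% of its speed; a pose out of reach is approached as far as the arm can. A call with a gripper value outside its range is refused whole. "hand" is the closure, from 0 (fully open) to 1 (shut), set as the call begins (left out, the last holds). The fingers move at their own pace and stop on an object; "newtons" is the grip in N (left out, the last holds). Time passes only in rows, so rows that do not move let the fingers close, or fill a call up. It gives the time, the measured TCP pose, the force, the opening and the grip force at its end, in the units of the state.
- r.read_state(): the state, without advancing time (a new reading comes with each control period).
- vision.camera(name): name is "scene" or "top" or "wrist"; returns a dict with "color" (480x640x3 uint8, red, green, blue), "intrinsics" (3x3 intrinsics, pixels), "R" (3x3) and "t" (3): a world point X has camera coordinates R X + t; the wrist camera has in their place "mount" (4x4, takes a point from camera to tool coordinates, whose origin is the TCP and whose axes are the flange's). Camera axes: x right, y down, z forward; pixel columns grow to the right and rows downward; lengths in m; the calibration is good to about 2 mm. A picture is of the moment at which its call begins: read the wrist's pose just before it. There is no depth.
- r.close_job(): hands the job in; it is judged then, once.
The state is a dict: "time": time; "joint_positions": joint angles; "joint_vel": joint speeds; "joint_torque": joint torques, N m; "ee_pos": TCP position; "eef_rot": TCP orientation; "ft_force": force on the tool from outside, world axes, zero at the start; "torque": the same for the moment, N m; "width": finger opening in m; "grip_force": force on a finger pad.
Only numpy, scipy, OpenCV 4.12 (cv2) and the standard library are available. Lean on these libraries where they do the work, as an engineer would, in place of code of your own. Each camera call takes 0.05 s, during which the arm holds its last target. There are 200 camera calls.

## Working session

There is one attempt and no reset: what is moved stays moved. The work goes in short steps, Python scripts to look and compute and a tool call to move; the robot and the scene stay as the last step left them, time stands still between calls to the robot, and variables do not carry over. Pictures are saved under pics/ and viewed, at most 10 in all, crops included, and the job is handed in when it is done.

Besides the shell and the picture viewer there is one more tool, called after "Call:" as name(argument=value, ...), one argument or row to a line, values as JSON. drive_tool: Moves the arm, as the interface text tells. Its arguments: {"type":"object","properties":{"series":{"type":"array"},"hand":{"type":"number"},"newtons":{"type":"number"}},"required":["series"]}

```bash
mkdir -p pics; ls
python3 - <<'E'
from bench import r,vision
import cv2,pickle
s=r.read_state();print({k:(v if not hasattr(v,'tolist') else [round(float(x),3) for x in v]) if not isinstance(v,float) else v for k,v in s.items()})
d={}
for n in("scene","top"):
    c=vision.camera(n);d[n]=c;cv2.imwrite(f"pics/{n}0.png",c["color"][:,:,::-1])
    print(n,c["intrinsics"],c["R"],c["t"])
c=vision.camera("wrist");print(c["mount"],c["intrinsics"])
pickle.dump(d,open("cams.pkl","wb"))
E
```

```text
pics
{'time': 0.0, 'joint_positions': [-1.225, 0.333, -0.065, 1.461, 0.022, 1.35, -0.088], 'joint_vel': [-0.0, -0.0, 0.001, 0.0, -0.001, 0.001, -0.0], 'joint_torque': [-0.001, -62.325, 0.024, -38.99, -0.061, 0.04, 0.0], 'ee_pos': [0.225, 0.583, 0.23], 'eef_rot': [0.183, 0.983, -0.001, -0.0], 'ft_force': [-0.39, -0.655, -0.019], 'torque': [-0.05, -0.033, -0.029], 'grip_force': 0.0, 'width': 0.08694901370635373}
scene [[454.60038277   0.         320.17884317]
 [  0.         454.60038277 232.46879943]
 [  0.           0.           1.        ]] [[ 0.56941785  0.82203582 -0.00451835]
 [ 0.47138401 -0.3310172  -0.81745014]
 [-0.67346895  0.46334083 -0.57598164]] [-0.30905296 -0.17326634  1.44131859]
top [[472.97033003   0.         326.30649323]
 [  0.         472.97033003 239.71452006]
 [  0.           0.           1.        ]] [[-0.01556743 -0.99983647  0.00920265]
 [-0.98798525  0.01396624 -0.15391588]
 [ 0.15376218 -0.01148815 -0.9880411 ]] [-0.03842013  0.58867383  1.09157335]
[[-3.15330224e-04 -9.54960285e-01 -2.96733475e-01  8.24079329e-02]
 [ 9.99999762e-01 -1.19177614e-04 -6.79128840e-04 -1.08775270e-03]
 [ 6.13177083e-04 -2.96733618e-01  9.54960095e-01 -1.55609359e-01]
 [ 0.00000000e+00  0.00000000e+00  0.00000000e+00  1.00000000e+00]] [[395.19145411   0.         319.13780395]
 [  0.         395.19145411 239.16041125]
 [  0.           0.           1.        ]]
```

View pics/scene0.png

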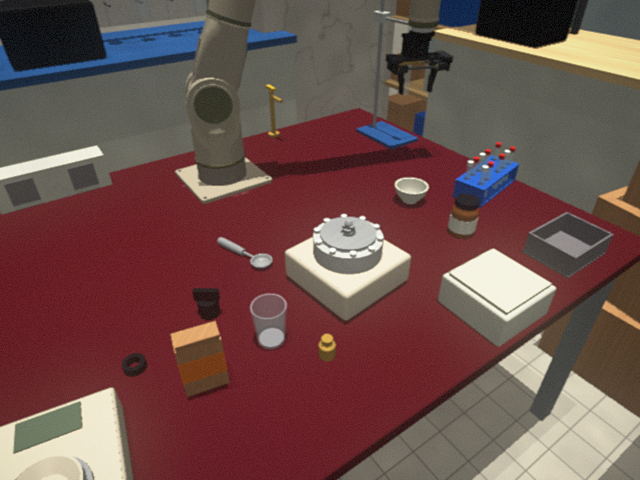

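View pics/top0.png

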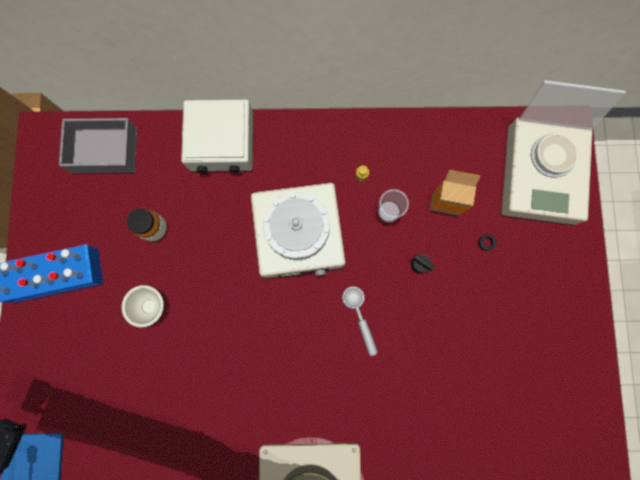

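The nut is at top (422,264) and scene (206,303). The post is at top (296,223) and scene (348,228). The collar is at top (487,242) and the carton at top (455,193). Next I'll measure both targets and enlarge them.

```bash
cat > h.py <<'E'
import numpy as np,cv2
def ray(c,uv,R=None,t=None):
    R=c["R"];t=c["t"];d=np.linalg.inv(c["intrinsics"])@np.array([uv[0],uv[1],1.]);return -R.T@t,R.T@d
def onplane(c,uv,z):
    o,d=ray(c,uv);return o+d*(z-o[2])/d[2]
def proj(c,X):
    p=c["intrinsics"]@(c["R"]@np.array(X)+c["t"]);return p[:2]/p[2]
def wristcam(vision,r):
    from scipy.spatial.transform import Rotation as Ro
    s=r.read_state();c=vision.camera("wrist");T=np.eye(4);T[:3,:3]=Ro.from_quat(s["eef_rot"]).as_matrix();T[:3,3]=s["ee_pos"]
    M=np.linalg.inv(T@c["mount"]);c["R"]=M[:3,:3];c["t"]=M[:3,3];return c,s
E
python3 - <<'E'
import pickle;from h import *
d=pickle.load(open("cams.pkl","rb"));T=d["top"];S=d["scene"]
def mask(im,x0,y0,x1,y1):
    m=np.zeros(im.shape[:2],np.uint8);sub=im[y0:y1,x0:x1].astype(int);m[y0:y1,x0:x1]=(sub.max(2)<55);return m
m=mask(T["color"],400,245,445,285);ys,xs=np.nonzero(m);print("nut px",xs.min(),xs.max(),ys.min(),ys.max(),xs.mean(),ys.mean())
for z in(0,.03,.066):print(z,onplane(T,(xs.mean(),ys.mean()),z))
print("post",onplane(T,(296,223),.160))
# block outline: plate ellipse
g=T["color"].astype(int)
# scene check
p=onplane(T,(xs.mean(),ys.mean()),.035);print("scene nut",proj(S,p),"post",proj(S,onplane(T,(296,223),.160)))
a=cv2.resize(T["color"][235:295,390:470],None,fx=8,fy=8,interpolation=2)[:,:,::-1]
cr=T["color"][180:280,245:350]
b=cv2.resize(cr,None,fx=4.5,fy=4.5,interpolation=2)[:,:,::-1]
im=np.zeros((480,1120,3),np.uint8);im[:480,:640]=a;im[:450,640:640+472]=b
cv2.imwrite("pics/c1.png",cv2.resize(im,None,fx=.7,fy=.7))
E
```

```text
nut px 411 431 258 272 418.7519379844961 265.28682170542635
0 [ 0.52757434 -0.27651073  0.        ]
0.03 [ 0.52463934 -0.27029218  0.03      ]
0.066 [ 0.52111734 -0.26282992  0.066     ]
post [0.60790617 0.0193821  0.16      ]
scene nut [208.34169048 297.19743201] post [345.24369024 221.00866522]
```

View pics/c1.png

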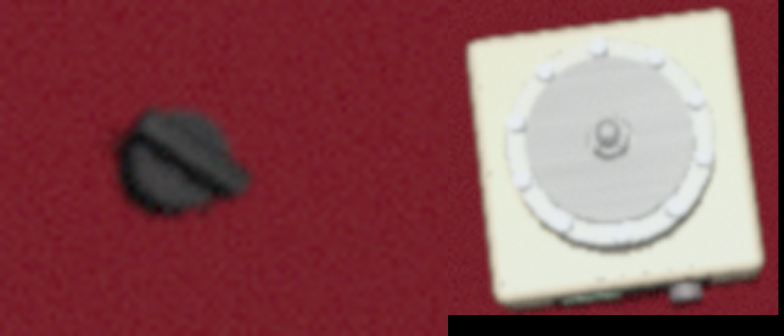

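The crop shows the bar running from about top px (416,257) to (434,268), so it lies about 59° from world x. The nut is at roughly (0.523,-0.275) and the post at (0.608,0.019). I'll go over the post first for a near look, then on to the nut.

Call:
drive_tool(
  series=[
    [[2.4,-3.5,0.3],-4.4],
    [[2.4,-3.5,0.3],-4.4],
    [[2.4,-3.5,0.3],-4.4],
    [[2.4,-3.5,0.3],-4.4],
    [[2.4,-3.5,0.3],-4.4],
    [[2.4,-3.5,0.3],-4.4],
    [[2.4,-3.5,0.3],-4.4],
    [[2.4,-3.5,0.3],-4.4],
    [[2.4,-3.5,0.3],-4.4],
    [[2.4,-3.5,0.3],-4.4],
  ],
  hand=0,
)

```text
time: 1.4
ee_pos: [0.4658, 0.2317, 0.2606]
eef_rot: [0.539, 0.842, 0.0, -0.0]
ft_force: [0.5, 0.1, -0.4]
width: 0.0872
grip_force: 0.0
```

Call:
drive_tool(
  series=[
    [[2.4,-3.5,0.3],-4.4],
    [[2.4,-3.5,0.3],-4.4],
    [[2.4,-3.5,0.3],-4.4],
    [[2.4,-3.5,0.3],-4.4],
    [[2.4,-3.5,0.3],-4.4],
    [[2.4,-3.5,0.3],-4.4],
    [[0,0,0],0],
    [[0,0,0],0],
    [[0,0,0],0],
    [[0,0,0],0],
  ],
)

```text
time: 2.65
ee_pos: [0.609, 0.0241, 0.2786]
eef_rot: [0.716, 0.698, 0.0, -0.0]
ft_force: [-0.1, -0.0, 0.5]
width: 0.0875
grip_force: 0.0
```

Run:
```python
from bench import r,vision
from h import *
import pickle
c,s=wristcam(vision,r);print(s["time"],s["ee_pos"],s["eef_rot"],s["joint_positions"]);pickle.dump(c,open("w1.pkl","wb"))
print(proj(c,(.608,.019,.163)))
cv2.imwrite("pics/w1.png",c["color"][:,:,::-1])
```

```text
2.65 [0.60903781 0.02405719 0.27863661] [ 7.15872319e-01  6.98231163e-01  2.06725066e-04 -1.55174818e-04] [-0.518642    0.29274729  0.51218279  1.45560066 -0.14383848  1.43042125
 -0.02951973]
[319.19826654 241.43058158]
```

View pics/w1.png

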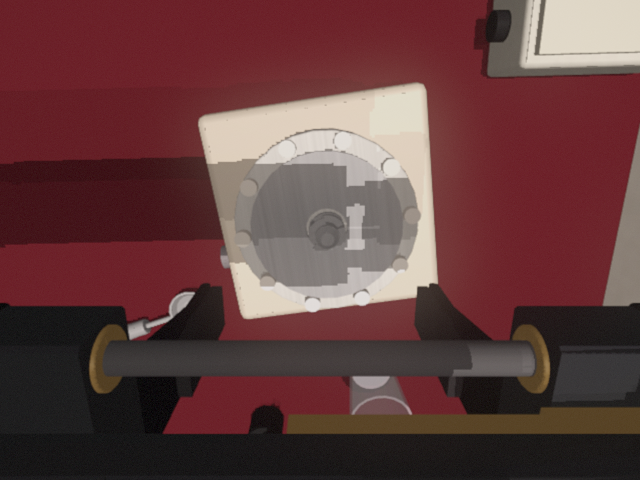

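The wrist picture shows the post tip at about (327,238), with the plate disc centred near (325,225), left edge about 248 and right edge about 403.

Run:
```python
from h import *
import pickle
c=pickle.load(open("w1.pkl","rb"));T=pickle.load(open("cams.pkl","rb"))["top"];S=pickle.load(open("cams.pkl","rb"))["scene"]
print(onplane(c,(327,238),.163))
# plate disc fit: edge between plate (dark) and brighter block top along radial rays
g=cv2.GaussianBlur(c["color"],(3,3),0).astype(int).sum(2)
P=onplane(c,(325,225),.134);print(P)
Pt=T["color"].astype(int).sum(2)
for cam,img,nm in((c,g,"w"),(T,cv2.GaussianBlur(T["color"],(3,3),0).astype(int).sum(2),"t")):
    pts=[]
    for a in np.arange(0,360,6):
        rr=np.arange(.054,.067,.0005);u=[proj(cam,P+[k*np.cos(np.radians(a)),k*np.sin(np.radians(a)),0]) for k in rr]
        v=cv2.remap(img.astype(np.float32),np.float32([u])[...,0],np.float32([u])[...,1],1)[0]
        dv=v[6:]-v[:-6];i=dv.argmax()
        if dv[i]>60: k=rr[i+3];pts.append([P[0]+k*np.cos(np.radians(a)),P[1]+k*np.sin(np.radians(a))])
    pts=np.array(pts);A=np.c_[2*pts,np.ones(len(pts))]
    for _ in range(4):
        x=np.linalg.lstsq(A,(pts**2).sum(1),rcond=None)[0];R=np.sqrt(x[2]+x[0]**2+x[1]**2);e=np.abs(np.hypot(*(pts-x[:2]).T)-R);k=e<max(.0015,2*np.median(e));pts=pts[k];A=A[k]
    print(nm,x[:2],R,len(pts))
cv2.imwrite("pics/w1c.png",cv2.resize(np.clip(c["color"][185:265,280:380].astype(int)*2,0,255).astype(np.uint8),None,fx=7,fy=7,interpolation=2)[:,:,::-1])
print("img right->world",onplane(c,(335,225),.134)-P)
```

```text
[0.61366646 0.02144211 0.163     ]
[0.61267982 0.02325433 0.134     ]
w [0.61361215 0.02134911] 0.060442520296248234 39
t [0.15141303 0.0099886 ] 0.4005121521969176 1
img right->world [ 0.00786671 -0.00019888  0.        ]
```

View pics/w1c.png

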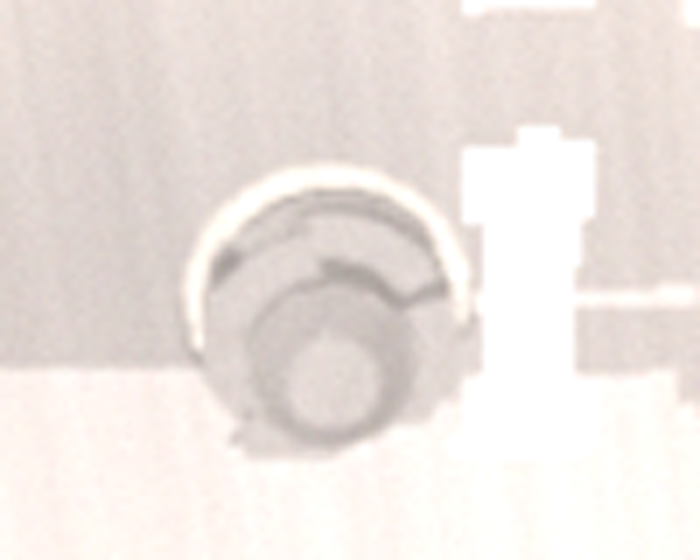

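Call:
drive_tool(
  series=[
    [[-1.0,-3.5,0],-3.8],
    [[-1.0,-3.5,0],-3.8],
    [[-1.0,-3.5,0],-3.8],
    [[-1.0,-3.5,0],-3.8],
    [[-1.0,-3.5,0],-3.8],
    [[-1.0,-3.5,-2.0],-3.8],
    [[-1.0,-3.5,-4.0],-3.8],
    [[-1.2,-3.5,-4.0],-3.8],
    [[0,0,0],0],
    [[0,0,0],0],
  ],
)

```text
time: 3.95
ee_pos: [0.5273, -0.2575, 0.1791]
eef_rot: [0.875, 0.485, 0.0, 0.0]
ft_force: [0.2, 0.5, -0.7]
width: 0.0871
grip_force: 0.0
```

The post tip and the plate circle fit agree at (0.6136,0.0214), and the fitted plate radius is 60.4 mm against 60. The arm is over the nut now, so I'll look at it.

Run:
```python
from bench import r,vision
from h import *
import pickle
c,s=wristcam(vision,r);pickle.dump(c,open("w2.pkl","wb"));q=s["eef_rot"];print(s["ee_pos"],"tool y angle",np.degrees(2*np.arctan2(q[1],q[0]))-90)
for z in (0,.066):print(proj(c,(.523,-.275,z)))
cv2.imwrite("pics/w2.png",np.clip(c["color"].astype(int)*2,0,255).astype(np.uint8)[:,:,::-1])
```

```text
[ 0.52731763 -0.25754793  0.17914666] tool y angle -31.99508987739521
[325.70183463 232.25311993]
[327.2307749  257.82743205]
```

View pics/w2.png

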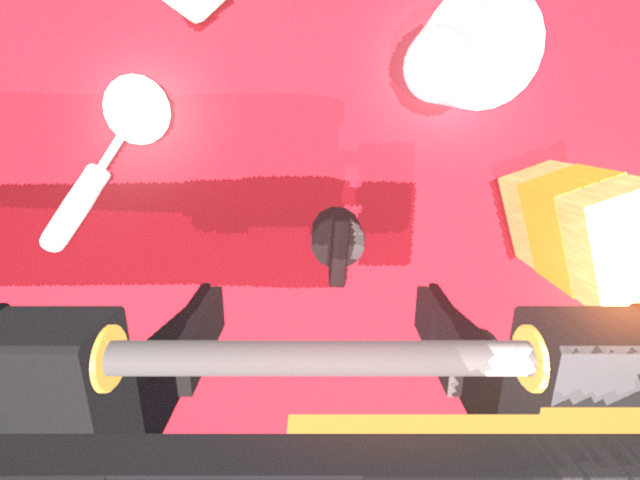

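The bar is about vertical in the image, from (340,220) to (338,284), so the tool angle is almost right. I'll take an enlarged crop for the edges.

Run:
```python
from h import *
import pickle
c=pickle.load(open("w2.pkl","rb"))
a=np.clip(c["color"][200:295,300:380].astype(int)*5,0,255).astype(np.uint8)
cv2.imwrite("pics/w2c.png",cv2.resize(a,None,fx=6,fy=6,interpolation=0)[:,:,::-1])
```

```text
(no output)
```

View pics/w2c.png

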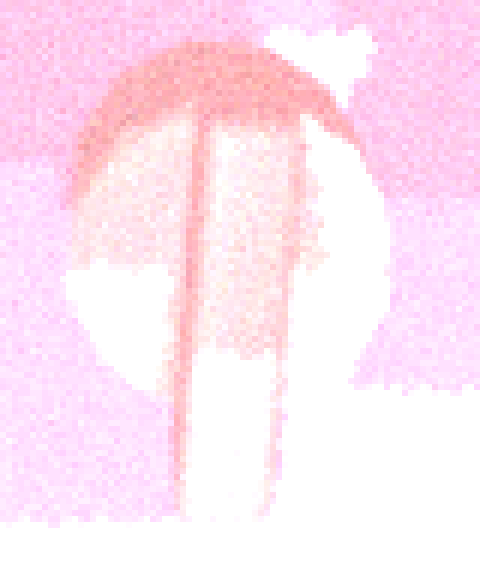

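Run:
```python
from h import *
import pickle
c=pickle.load(open("w2.pkl","rb"))
P=[onplane(c,(300+u/6,200+v/6),.066) for u,v in((212,120),(298,122),(186,515),(268,517))]
P=np.array(P);print(P);m=P.mean(0);print("centre",m,"len",np.linalg.norm(P[0]-P[2]),np.linalg.norm(P[1]-P[3]),"wid",np.linalg.norm(P[0]-P[1]),np.linalg.norm(P[2]-P[3]))
v=P[0]+P[1]-P[2]-P[3];print("bar ang",np.degrees(np.arctan2(v[1],v[0])))
```

```text
[[ 0.54262859 -0.25400531  0.066     ]
 [ 0.55103263 -0.25954678  0.066     ]
 [ 0.51380975 -0.29520958  0.066     ]
 [ 0.52223868 -0.30080001  0.066     ]]
centre [ 0.53242742 -0.27739042  0.066     ] len 0.050282369722999376 0.05030825224231377 wid 0.010066568990994064 0.010114332214395887
bar ang 55.05812086800821
```

The bar measures about 50 x 10 mm with rounded edges. Its centre is (0.5324,-0.2774) at an angle of 55°, so I'll align, descend to TCP z 0.052 and grip.

Call:
drive_tool(
  series=[
    [[0.25,-1.0,-1.0],-1.5],
    [[0.25,-1.0,-2.0],-1.5],
    [[0,0,-2.0],0],
    [[0,0,-2.0],0],
    [[0,0,-2.0],0],
    [[0,0,-1.5],0],
    [[0,0,-1.2],0],
    [[0,0,-0.7],0],
    [[0,0,-0.3],0],
    [[0,0,0],0],
  ],
)

```text
time: 5.25
ee_pos: [0.5324, -0.2771, 0.0518]
eef_rot: [0.887, 0.462, 0.0, 0.0]
ft_force: [-1.0, -0.4, -0.0]
width: 0.087
grip_force: 0.0
```

Call:
drive_tool(
  series=[
    [[0,0,0],0],
    [[0,0,0],0],
    [[0,0,0],0],
    [[0,0,0],0],
    [[0,0,0],0],
    [[0,0,0],0],
    [[0,0,0],0],
    [[0,0,0],0],
    [[0,0,0],0],
    [[0,0,0],0],
  ],
  hand=1,
  newtons=20,
)

```text
time: 6.5
ee_pos: [0.5323, -0.277, 0.0516]
eef_rot: [0.887, 0.462, 0.0, 0.0]
ft_force: [0.2, 0.1, -0.6]
width: 0.0119
grip_force: 20.0
```

Call:
drive_tool(
  series=[
    [[0,0,1.0],0],
    [[0,0,3.0],0],
    [[0,0,4.0],0],
    [[0,0,4.0],0],
    [[0,0,4.0],0],
    [[0.8,3.0,3.3],3],
    [[0.8,3.0,0],3],
    [[0.8,3.0,0],3],
    [[0.8,3.0,0],3],
    [[0.8,3.0,0],3],
  ],
)

```text
time: 7.75
ee_pos: [0.5726, -0.1255, 0.2448]
eef_rot: [0.818, 0.575, 0.0, 0.0]
ft_force: [-0.6, -0.6, -1.2]
width: 0.0119
grip_force: 20.0
```

Call:
drive_tool(
  series=[
    [[0.8,3.0,0],3],
    [[0.8,3.0,0],3],
    [[0.8,3.0,0],3],
    [[0.8,3.0,0],3],
    [[0.9,2.8,0],3],
    [[0,0,0],0],
    [[0,0,0],0],
    [[0,0,0],0],
    [[0,0,0],0],
    [[0,0,0],0],
  ],
)

```text
time: 9.0
ee_pos: [0.6133, 0.0206, 0.2447]
eef_rot: [0.737, 0.676, 0.0, 0.0]
ft_force: [-0.5, 0.3, -2.3]
width: 0.0121
grip_force: 20.0
```

Run:
```python
from bench import r,vision
from h import *
import pickle
c,s=wristcam(vision,r);S=vision.camera("scene");T=vision.camera("top");pickle.dump((c,S,T),open("w3.pkl","wb"));print(s["ee_pos"],s["joint_positions"],s["ft_force"],s["width"])
for n in("R","t"):print(n)
z=s["ee_pos"];foot=np.array(z)-[0,0,.0516]
a=cv2.resize(np.clip(c["color"][250:400,250:400].astype(int)*4,0,255).astype(np.uint8),None,fx=2.66,fy=2.66)
u=proj(S,foot).astype(int);b=cv2.resize(S["color"][u[1]-50:u[1]+50,u[0]-50:u[0]+50],(399,399),interpolation=2)
print(u,"scene foot",proj(S,foot),"post",proj(S,(.6137,.0214,.163)))
cv2.imwrite("pics/w3.png",np.hstack([a[:399,:399],b])[:,:,::-1])
```

```text
[0.61327953 0.02062558 0.24467807] [-0.52294466  0.31959412  0.52742603  1.49883871 -0.16224788  1.36662787
 -0.07134192] [-0.53173129  0.26565184 -2.27743564] 0.012076764373280932
R
t
[347 208] scene foot [347.77054297 208.51071648] post [347.74927672 220.76425775]
```

View pics/w3.png

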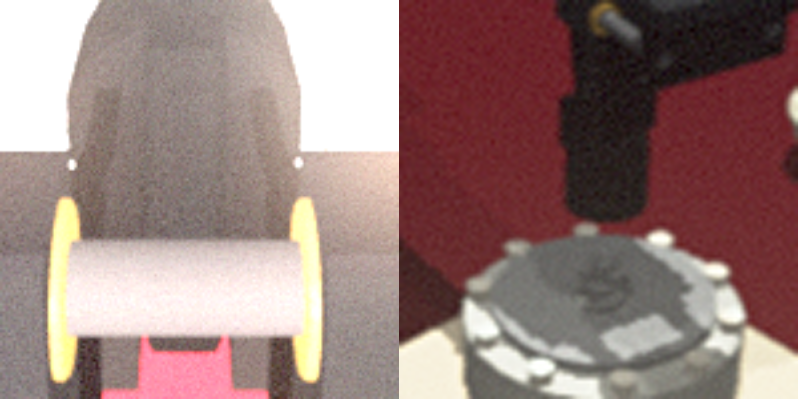

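The nut is held upright, and its cap is centred over the post in the scene view (u about 348.6 for both). I'll check the offset along the bar from the cap silhouette in the wrist image.

Run:
```python
from h import *
import pickle
c,S,T=pickle.load(open("w3.pkl","rb"))
M=np.linalg.inv(c["mount"]);K=c["intrinsics"]
def pt(p):
    q=K@(M[:3,:3]@np.array(p)+M[:3,3]);return q[:2]/q[2]
a=np.radians(np.arange(0,360,5))
for off in(-.003,0,.003):
    for z in(.0126,.0516):
        e=np.array([pt((off+.021*np.cos(t),.021*np.sin(t),z)) for t in a]);print(off,z,"top v",e[:,1].min(),"u",e[:,0].min(),e[:,0].max())
    print(" bar end v at z -.014,+.0126",pt((off+.026,0,-.0144)),pt((off+.026,0,.0126)))
g=c["color"].astype(int).max(2)
print(g[190:340:3,319])
print([ (v,np.nonzero(g[v,240:400]<75)[0][[0,-1]]+240) for v in range(240,320,10)])
print(g[270,265:380:3])
```

```text
-0.003 0.0126 top v 261.42650786622386 u 276.3302639524636 365.781760275693
-0.003 0.0516 top v 236.44800598152787 u 283.48395030939867 357.98418210073737
 bar end v at z -.014,+.0126 [321.45826974 273.86455341] [321.12075605 251.00283308]
0 0.0126 top v 255.19313570541172 u 276.12158445204494 366.00492059675537
0 0.0516 top v 231.18770302040483 u 283.3390298123077 358.1385655345169
 bar end v at z -.014,+.0126 [321.46948527 266.58013355] [321.12863688 244.66459759]
0.003 0.0126 top v 248.8971607917908 u 275.9108803356445 366.23024606483347
0.003 0.0516 top v 225.88373009163604 u 283.1929401936793 358.2941944484528
 bar end v at z -.014,+.0126 [321.48083388 259.20928012] [321.13659754 238.26216893]
[121 119 118 115 115 115 115 115 124 132 106 115 115 111  81  40  42  41
  42  40  36  39  40  37  36  35  40  40  39  37  38  36  38  36  38  35
  35  35  37  37  35  35  34  33  34  33  31  35  29  27]
[(240, array([296, 342])), (250, array([287, 351])), (260, array([282, 356])), (270, array([279, 359])), (280, array([276, 362])), (290, array([275, 362])), (300, array([275, 362])), (310, array([240, 399]))]
[130 129 131 127 127  38  40  41  41  42  42  39  39  35  38  38  37  36
  40  42  39  40  40  38  44  45  48  51  50  50  49  49 138 135 134 137
 134 137 137]
```

The cap silhouette gives about −1 mm along tool x and −1.1 mm along y. Applying that relative correction, I'll aim at TCP (0.6148,0.0224) and lower to just above contact.

Call:
drive_tool(
  series=[
    [[0.15,0.18,-0.5],0],
    [[0,0,-1.0],0],
    [[0,0,-0.9],0],
    [[0,0,-0.4],0],
    [[0,0,-0.3],0],
    [[0,0,-0.2],0],
    [[0,0,-0.2],0],
    [[0,0,-0.1],0],
    [[0,0,0],0],
    [[0,0,0],0],
  ],
)

```text
time: 10.4
ee_pos: [0.6148, 0.0228, 0.2087]
eef_rot: [0.737, 0.676, 0.0, 0.0]
ft_force: [-0.8, 0.4, -2.8]
width: 0.0116
grip_force: 20.0
```

Call:
drive_tool(
  series=[
    [[0,0,-0.05],0],
    [[0,0,-0.05],0],
    [[0,0,-0.05],0],
    [[0,0,-0.05],0],
    [[0,0,0],0],
    [[0,0,0],0],
    [[0,0,0],0],
    [[0,0,0],0],
    [[0,0,0],0],
    [[0,0,0],0],
  ],
)

```text
time: 11.65
ee_pos: [0.6148, 0.0228, 0.2066]
eef_rot: [0.737, 0.676, 0.0, 0.0]
ft_force: [-0.3, 0.2, -1.8]
width: 0.0115
grip_force: 20.0
```

Call:
drive_tool(
  series=[
    [[0,0,-0.05],0],
    [[0,0,-0.05],0],
    [[0,0,-0.05],0],
    [[0,0,0],0],
    [[0,0,0],0],
    [[0,0,0],0],
    [[0,0,0],0],
    [[0,0,0],0],
    [[0,0,0],0],
    [[0,0,0],0],
  ],
)

```text
time: 12.9
ee_pos: [0.6151, 0.0229, 0.2058]
eef_rot: [0.737, 0.676, 0.001, 0.0]
ft_force: [-1.7, 0.8, 5.9]
width: 0.0117
grip_force: 20.0
```

It touched at TCP 0.2058, so the pins are on the hoods. I'll ease the pressure and turn backward gently.

Call:
drive_tool(
  series=[
    [[0,0,0.02],2],
    [[0,0,0],3],
    [[0,0,0],3],
    [[0,0,0],3],
    [[0,0,0],3],
    [[0,0,0],3],
    [[0,0,0],3],
    [[0,0,0],3],
    [[0,0,0],3],
    [[0,0,0],0],
  ],
)

```text
time: 14.15
ee_pos: [0.6151, 0.0224, 0.2058]
eef_rot: [0.566, 0.824, 0.0, 0.0]
ft_force: [-0.0, -1.2, 4.7]
width: 0.0121
grip_force: 20.0
```

Call:
drive_tool(
  series=[
    [[0,0,0],3],
    [[0,0,0],3],
    [[0,0,0],3],
    [[0,0,0],3],
    [[0,0,0],3],
    [[0,0,0],3],
    [[0,0,0],0],
    [[0,0,0],0],
    [[0,0,0],0],
    [[0,0,0],0],
  ],
)

```text
time: 15.4
ee_pos: [0.6151, 0.0226, 0.2057]
eef_rot: [0.431, 0.902, 0.0, 0.0]
ft_force: [1.0, -1.8, 5.5]
width: 0.0121
grip_force: 20.0
```

Call:
drive_tool(
  series=[
    [[0,0,0],3],
    [[0,0,0],3],
    [[0,0,0],3],
    [[0,0,0],3],
    [[0,0,0],3],
    [[0,0,0],3],
    [[0,0,0],0],
    [[0,0,0],0],
    [[0,0,0],0],
    [[0,0,0],0],
  ],
)

```text
time: 16.65
ee_pos: [0.615, 0.0228, 0.2057]
eef_rot: [0.285, 0.959, 0.0, 0.0]
ft_force: [-1.4, -1.1, 4.8]
width: 0.012
grip_force: 20.0
```

Run:
```python
from bench import r
s=r.read_state();print(s["time"],s["ee_pos"],s["joint_positions"],s["ft_force"],s["torque"])
```

```text
16.65 [0.61498977 0.02275358 0.20566317] [-0.3923602   0.3301835   0.354245    1.54214765 -0.1174008   1.28961281
  0.97056553] [-1.36795646 -1.09449116  4.83806144] [-0.26337466  0.30877994  0.03161666]
```

Call:
drive_tool(
  series=[
    [[0,0,0],3],
    [[0,0,0],3],
    [[0,0,0],3],
    [[0,0,0],3],
    [[0,0,0],3],
    [[0,0,0],3],
    [[0,0,0],0],
    [[0,0,0],0],
    [[0,0,0],0],
    [[0,0,0],0],
  ],
)

```text
time: 17.9
ee_pos: [0.6147, 0.0228, 0.2052]
eef_rot: [0.13, 0.991, 0.0, -0.0]
ft_force: [1.2, -0.6, -1.3]
width: 0.0117
grip_force: 20.0
```

The support is gone, so the pins are off the hoods. I'll lower toward the flats without turning.

Call:
drive_tool(
  series=[
    [[0,0,-0.1],0],
    [[0,0,-0.1],0],
    [[0,0,-0.1],0],
    [[0,0,-0.1],0],
    [[0,0,-0.1],0],
    [[0,0,-0.1],0],
    [[0,0,-0.05],0],
    [[0,0,0],0],
    [[0,0,0],0],
    [[0,0,0],0],
  ],
)

```text
time: 19.15
ee_pos: [0.6148, 0.0228, 0.1987]
eef_rot: [0.13, 0.992, 0.0, -0.0]
ft_force: [0.1, -0.1, -2.7]
width: 0.012
grip_force: 20.0
```

Call:
drive_tool(
  series=[
    [[0,0,-0.05],0],
    [[0,0,-0.04],0],
    [[0,0,-0.04],0],
    [[0,0,0],0],
    [[0,0,0],0],
    [[0,0,0],0],
    [[0,0,0],0],
    [[0,0,0],0],
    [[0,0,0],0],
    [[0,0,0],0],
  ],
)

```text
time: 20.4
ee_pos: [0.615, 0.0228, 0.1979]
eef_rot: [0.13, 0.992, 0.0, 0.0]
ft_force: [-1.1, -0.3, 5.9]
width: 0.0118
grip_force: 20.0
```

On the flats at 0.1979, as predicted. I'll turn backward in short steps.

Call:
drive_tool(
  series=[
    [[0,0,0.02],2],
    [[0,0,0],2],
    [[0,0,0],2],
    [[0,0,0],2],
    [[0,0,0],2],
    [[0,0,0],2],
    [[0,0,0],2],
    [[0,0,0],2],
    [[0,0,0],0],
    [[0,0,0],0],
  ],
)

```text
time: 21.65
ee_pos: [0.615, 0.0228, 0.198]
eef_rot: [-0.01, 1.0, 0.0, 0.0]
ft_force: [0.1, -1.2, 5.5]
width: 0.0117
grip_force: 20.0
```

Call:
drive_tool(
  series=[
    [[0,0,0],2],
    [[0,0,0],2],
    [[0,0,0],2],
    [[0,0,0],2],
    [[0,0,0],2],
    [[0,0,0],2],
    [[0,0,0],0],
    [[0,0,0],0],
    [[0,0,0],0],
    [[0,0,0],0],
  ],
)

```text
time: 22.9
ee_pos: [0.615, 0.023, 0.1979]
eef_rot: [-0.114, 0.993, 0.0, 0.0]
ft_force: [-0.9, -0.4, 4.5]
width: 0.012
grip_force: 20.0
```

Call:
drive_tool(
  series=[
    [[0,0,0],2],
    [[0,0,0],2],
    [[0,0,0],2],
    [[0,0,0],2],
    [[0,0,0],2],
    [[0,0,0],0],
    [[0,0,0],0],
    [[0,0,0],0],
    [[0,0,0],0],
    [[0,0,0],0],
  ],
)

```text
time: 24.15
ee_pos: [0.615, 0.0231, 0.198]
eef_rot: [-0.201, 0.98, 0.0, 0.0]
ft_force: [0.6, 0.7, 5.6]
width: 0.0119
grip_force: 20.0
```

Run:
```python
from bench import r
s=r.read_state();print(s["time"],s["ee_pos"],s["joint_positions"],s["ft_force"],s["torque"])
```

```text
24.15 [0.61499965 0.02309198 0.19796471] [-0.28072378  0.32808407  0.21224759  1.54560789 -0.07149529  1.27485723
  1.91625521] [0.60318623 0.66920221 5.63685175] [ 0.03350189  0.09137278 -0.02912163]
```

Call:
drive_tool(
  series=[
    [[0,0,0],2],
    [[0,0,0],2],
    [[0,0,0],2],
    [[0,0,0],2],
    [[0,0,0],2],
    [[0,0,0],0],
    [[0,0,0],0],
    [[0,0,0],0],
    [[0,0,0],0],
    [[0,0,0],0],
  ],
)

```text
time: 25.4
ee_pos: [0.615, 0.023, 0.1979]
eef_rot: [-0.285, 0.958, 0.0, 0.0]
ft_force: [0.2, -0.3, 5.0]
width: 0.0119
grip_force: 20.0
```

Call:
drive_tool(
  series=[
    [[0,0,0],2],
    [[0,0,0],2],
    [[0,0,0],2],
    [[0,0,0],2],
    [[0,0,0],2],
    [[0,0,0],0],
    [[0,0,0],0],
    [[0,0,0],0],
    [[0,0,0],0],
    [[0,0,0],0],
  ],
)

```text
time: 26.65
ee_pos: [0.6148, 0.0233, 0.1978]
eef_rot: [-0.367, 0.93, 0.0, 0.0]
ft_force: [-0.7, 1.0, 4.8]
width: 0.0117
grip_force: 20.0
```

Call:
drive_tool(
  series=[
    [[0,0,0],2],
    [[0,0,0],2],
    [[0,0,0],2],
    [[0,0,0],2],
    [[0,0,0],0],
    [[0,0,0],0],
    [[0,0,0],0],
    [[0,0,0],0],
    [[0,0,0],0],
    [[0,0,0],0],
  ],
)

```text
time: 27.9
ee_pos: [0.6148, 0.0228, 0.1977]
eef_rot: [-0.431, 0.902, 0.0, -0.0]
ft_force: [0.6, 0.8, -1.0]
width: 0.0118
grip_force: 20.0
```

Run:
```python
from bench import r
s=r.read_state();print(s["time"],s["ee_pos"],s["joint_positions"],s["ft_force"],s["torque"])
```

```text
27.9 [0.6147884  0.02284315 0.19766385] [-0.22677342  0.32681315  0.14462088  1.54276727 -0.04844318  1.27559696
  2.38654408] [ 0.58799403  0.84694436 -1.0255304 ] [0.01369604 0.03991449 0.00513658]
```

Off the flats: the force fell to −1 N. I'll nudge 2° further back and lower into the gap.

Call:
drive_tool(
  series=[
    [[0,0,-0.02],2],
    [[0,0,-0.08],0],
    [[0,0,-0.1],0],
    [[0,0,-0.1],0],
    [[0,0,-0.1],0],
    [[0,0,-0.1],0],
    [[0,0,0],0],
    [[0,0,0],0],
    [[0,0,0],0],
    [[0,0,0],0],
  ],
)

```text
time: 29.15
ee_pos: [0.6148, 0.0228, 0.1927]
eef_rot: [-0.447, 0.895, 0.0, -0.0]
ft_force: [-0.2, 0.2, -3.7]
width: 0.0119
grip_force: 20.0
```

Call:
drive_tool(
  series=[
    [[0,0,-0.05],0],
    [[0,0,-0.05],0],
    [[0,0,0],0],
    [[0,0,0],0],
    [[0,0,0],0],
    [[0,0,0],0],
    [[0,0,0],0],
    [[0,0,0],0],
    [[0,0,0],0],
    [[0,0,0],0],
  ],
)

```text
time: 30.4
ee_pos: [0.6148, 0.0228, 0.1917]
eef_rot: [-0.447, 0.895, 0.0, -0.0]
ft_force: [-0.0, -0.6, -2.3]
width: 0.0117
grip_force: 20.0
```

Call:
drive_tool(
  series=[
    [[0,0,-0.05],0],
    [[0,0,-0.05],0],
    [[0,0,-0.03],0],
    [[0,0,0],0],
    [[0,0,0],0],
    [[0,0,0],0],
    [[0,0,0],0],
    [[0,0,0],0],
    [[0,0,0],0],
    [[0,0,0],0],
  ],
)

```text
time: 31.65
ee_pos: [0.6149, 0.0228, 0.1905]
eef_rot: [-0.447, 0.895, -0.0, 0.0]
ft_force: [-0.9, -0.0, 4.1]
width: 0.0118
grip_force: 20.0
```

In the gap, resting at foot about 5 mm above the plate. Now I'll turn forward, following the pitch at 0.072 mm/deg.

Call:
drive_tool(
  series=[
    [[0,0,0.03],-2],
    [[0,0,-0.02],-3],
    [[0,0,-0.02],-3],
    [[0,0,-0.02],-3],
    [[0,0,-0.02],-3],
    [[0,0,-0.02],-3],
    [[0,0,-0.02],-3],
    [[0,0,0],0],
    [[0,0,0],0],
    [[0,0,0],0],
  ],
)

```text
time: 32.9
ee_pos: [0.6147, 0.0228, 0.1893]
eef_rot: [-0.285, 0.959, 0.0, -0.0]
ft_force: [0.5, -0.3, 0.2]
width: 0.0116
grip_force: 20.0
```

Run:
```python
from bench import r
s=r.read_state();print(s["time"],s["ee_pos"],s["ft_force"],s["torque"])
```

```text
32.9 [0.61474022 0.02279722 0.18928455] [ 0.50077286 -0.26093037  0.24467818] [ 0.04488302 -0.21974413  0.02972376]
```

Call:
drive_tool(
  series=[
    [[0,0,-0.03],-4],
    [[0,0,-0.03],-4],
    [[0,0,-0.03],-4],
    [[0,0,-0.03],-4],
    [[0,0,-0.02],-4],
    [[0,0,0],0],
    [[0,0,0],0],
    [[0,0,0],0],
    [[0,0,0],0],
    [[0,0,0],0],
  ],
)

```text
time: 34.15
ee_pos: [0.6148, 0.0228, 0.188]
eef_rot: [-0.114, 0.993, 0.0, -0.0]
ft_force: [0.3, 1.1, -1.3]
width: 0.0118
grip_force: 20.0
```

Call:
drive_tool(
  series=[
    [[0,0,-0.03],-4],
    [[0,0,-0.03],-4],
    [[0,0,-0.03],-4],
    [[0,0,-0.03],-4],
    [[0,0,-0.02],-4],
    [[0,0,0],0],
    [[0,0,0],0],
    [[0,0,0],0],
    [[0,0,0],0],
    [[0,0,0],0],
  ],
)

```text
time: 35.4
ee_pos: [0.6148, 0.0227, 0.1867]
eef_rot: [0.06, 0.998, -0.0, 0.0]
ft_force: [1.1, -0.8, -0.8]
width: 0.012
grip_force: 20.0
```

Run:
```python
from bench import r
s=r.read_state();print(s["time"],s["ee_pos"],s["ft_force"],s["torque"])
```

```text
35.4 [0.61482092 0.02267736 0.18668251] [ 1.06654374 -0.84563942 -0.84370656] [-0.4241899  -0.37681621 -0.06212584]
```

Call:
drive_tool(
  series=[
    [[0,0,-0.03],-4],
    [[0,0,-0.03],-4],
    [[0,0,-0.03],-4],
    [[0,0,-0.03],-4],
    [[0,0,-0.02],-4],
    [[0,0,0],0],
    [[0,0,0],0],
    [[0,0,0],0],
    [[0,0,0],0],
    [[0,0,0],0],
  ],
)

```text
time: 36.65
ee_pos: [0.6149, 0.0226, 0.1854]
eef_rot: [0.233, 0.973, -0.0, 0.0]
ft_force: [2.8, -3.9, 2.4]
width: 0.0119
grip_force: 20.0
```

Run:
```python
from bench import r
s=r.read_state();print(s["time"],s["ee_pos"],s["ft_force"],s["torque"])
```

```text
36.65 [0.61489038 0.02258726 0.1853919 ] [ 2.75769103 -3.90950652  2.42810498] [-0.90786824 -0.33841555 -0.02382597]
```

Contact with the plate has started: foot ≈ TCP − 51.2 mm gives 0.1342. I'll run down the remaining 3.5 mm or so, about 49°, easing the side force a little.

Call:
drive_tool(
  series=[
    [[0.02,-0.03,-0.02],-3],
    [[0,0,-0.02],-3],
    [[0,0,-0.02],-3],
    [[0,0,-0.02],-3],
    [[0,0,-0.02],-3],
    [[0,0,-0.02],-3],
    [[0,0,0],0],
    [[0,0,0],0],
    [[0,0,0],0],
    [[0,0,0],0],
  ],
)

```text
time: 37.9
ee_pos: [0.6151, 0.0225, 0.1842]
eef_rot: [0.382, 0.924, 0.0, 0.0]
ft_force: [1.4, -2.3, 4.3]
width: 0.0118
grip_force: 20.0
```

Run:
```python
from bench import r
s=r.read_state();print(s["time"],s["ee_pos"],s["ft_force"],s["torque"])
```

```text
37.9 [0.61511158 0.02248325 0.18423062] [ 1.41716733 -2.340986    4.25233215] [-0.87455863 -0.30495116  0.04084992]
```

Call:
drive_tool(
  series=[
    [[0.01,-0.02,-0.02],-3],
    [[0,0,-0.02],-3],
    [[0,0,-0.02],-3],
    [[0,0,-0.02],-3],
    [[0,0,-0.02],-3],
    [[0,0,-0.02],-3],
    [[0,0,0],0],
    [[0,0,0],0],
    [[0,0,0],0],
    [[0,0,0],0],
  ],
)

```text
time: 39.15
ee_pos: [0.6151, 0.0222, 0.1831]
eef_rot: [0.522, 0.853, 0.0, 0.0]
ft_force: [0.4, -3.5, 6.1]
width: 0.0119
grip_force: 20.0
```

Call:
drive_tool(
  series=[
    [[0,0,-0.02],-3],
    [[0,0,-0.02],-3],
    [[0,0,-0.02],-3],
    [[0,0,-0.02],-3],
    [[0,0,0],0],
    [[0,0,0],0],
    [[0,0,0],0],
    [[0,0,0],0],
    [[0,0,0],0],
    [[0,0,0],0],
  ],
)

```text
time: 40.4
ee_pos: [0.6152, 0.0222, 0.1825]
eef_rot: [0.608, 0.794, 0.0, 0.0]
ft_force: [-0.3, -3.8, 7.4]
width: 0.0119
grip_force: 20.0
```

Run:
```python
from bench import r
s=r.read_state();print(s["time"],s["ee_pos"],s["ft_force"],s["torque"],s["joint_positions"])
```

```text
40.4 [0.61518467 0.02216091 0.18253532] [-0.27037619 -3.81340631  7.44018077] [-0.96319498  0.06570185 -0.0779587 ] [-0.48163666  0.35852543  0.47076561  1.57594581 -0.16879789  1.24721916
  0.28022512]
```

About 2.7 mm down, but I'm still carrying the spring load. I'll ease up to find where the thread takes it.

Call:
drive_tool(
  series=[
    [[0,-0.03,0.03],0],
    [[0,0,0.03],0],
    [[0,0,0.03],0],
    [[0,0,0],0],
    [[0,0,0],0],
    [[0,0,0],0],
    [[0,0,0],0],
    [[0,0,0],0],
    [[0,0,0],0],
    [[0,0,0],0],
  ],
)

```text
time: 41.65
ee_pos: [0.6151, 0.0221, 0.1829]
eef_rot: [0.608, 0.794, 0.0, -0.0]
ft_force: [2.1, -2.3, 2.3]
width: 0.0118
grip_force: 20.0
```

Call:
drive_tool(
  series=[
    [[0,-0.02,-0.02],-3],
    [[0,0,-0.02],-3],
    [[0,0,-0.02],-3],
    [[0,0,-0.02],-3],
    [[0,0,-0.02],-3],
    [[0,0,-0.02],-3],
    [[0,0,0],0],
    [[0,0,0],0],
    [[0,0,0],0],
    [[0,0,0],0],
  ],
)

```text
time: 42.9
ee_pos: [0.6149, 0.0217, 0.1817]
eef_rot: [0.725, 0.689, -0.0, -0.0]
ft_force: [-1.0, -2.6, 4.0]
width: 0.0116
grip_force: 20.0
```

Call:
drive_tool(
  series=[
    [[0,0,0.02],0],
    [[0,0,0.02],0],
    [[0,0,0],0],
    [[0,0,0],0],
    [[0,0,0],0],
    [[0,0,0],0],
    [[0,0,0],0],
    [[0,0,0],0],
    [[0,0,0],0],
    [[0,0,0],0],
  ],
)

```text
time: 44.15
ee_pos: [0.6149, 0.0217, 0.182]
eef_rot: [0.725, 0.689, -0.0, -0.0]
ft_force: [-2.1, -3.9, -1.7]
width: 0.0114
grip_force: 20.0
```

Run:
```python
from bench import r
s=r.read_state();print(s["time"],s["ee_pos"],s["ft_force"],s["torque"],s["joint_positions"])
```

```text
44.15 [0.61490623 0.02173667 0.18195313] [-2.08701415 -3.88865319 -1.71847859] [-0.93059     0.67824753 -0.01921196] [-0.52051223  0.36570205  0.5224736   1.5787657  -0.18916322  1.24830819
 -0.01763921]
```

The thread now carries the load, at about 3.25 mm down. I'll turn 4° more, relax the side load and let go.

Call:
drive_tool(
  series=[
    [[0,0,-0.02],-2],
    [[0,0,-0.01],-2],
    [[-0.02,-0.03,0],0],
    [[0,0,0],0],
    [[0,0,0],0],
    [[0,0,0],0],
    [[0,0,0],0],
    [[0,0,0],0],
    [[0,0,0],0],
    [[0,0,0],0],
  ],
)

```text
time: 45.4
ee_pos: [0.615, 0.0216, 0.1818]
eef_rot: [0.749, 0.663, 0.0, 0.0]
ft_force: [1.7, -1.3, -7.0]
width: 0.0116
grip_force: 20.0
```

Call:
drive_tool(
  series=[
    [[0,0,0],0],
    [[0,0,0],0],
    [[0,0,0],0],
    [[0,0,0],0],
    [[0,0,0],0],
    [[0,0,0],0],
    [[0,0,0],0],
    [[0,0,0],0],
    [[0,0,0],0],
    [[0,0,0],0],
  ],
  hand=0,
)

```text
time: 46.65
ee_pos: [0.6149, 0.0215, 0.1819]
eef_rot: [0.749, 0.663, 0.0, 0.0]
ft_force: [-0.7, -0.5, 0.5]
width: 0.0864
grip_force: 0.0
```

Call:
drive_tool(
  series=[
    [[0,0,0.5],0],
    [[0,0,1],0],
    [[0,0,1.5],0],
    [[0,0,2],0],
    [[0,0,2],0],
    [[0,0,2],0],
    [[0,0,1],0],
    [[0,0,0],0],
    [[0,0,0],0],
    [[0,0,0],0],
  ],
)

```text
time: 47.9
ee_pos: [0.6146, 0.0215, 0.2811]
eef_rot: [0.749, 0.663, -0.0, -0.0]
ft_force: [0.1, 0.6, -0.8]
width: 0.087
grip_force: 0.0
```

Run:
```python
from bench import r,vision
from h import *
c,s=wristcam(vision,r);S=vision.camera("scene");print(s["time"],s["ee_pos"],s["ft_force"])
a=cv2.resize(np.clip(c["color"][120:320,220:420].astype(int)*2,0,255).astype(np.uint8),(400,400),interpolation=2)
b=cv2.resize(S["color"][170:270,298:398],(400,400),interpolation=2)
cv2.imwrite("pics/w4.png",np.hstack([a,b])[:,:,::-1])
for z in(.131,.1975):print(proj(S,(.6149,.0215,z)))
```

```text
47.9 [0.61460842 0.0215376  0.28112383] [ 0.14279622  0.60125575 -0.78642561]
[347.67292341 233.59611638]
[348.66544865 206.88084519]
```

View pics/w4.png

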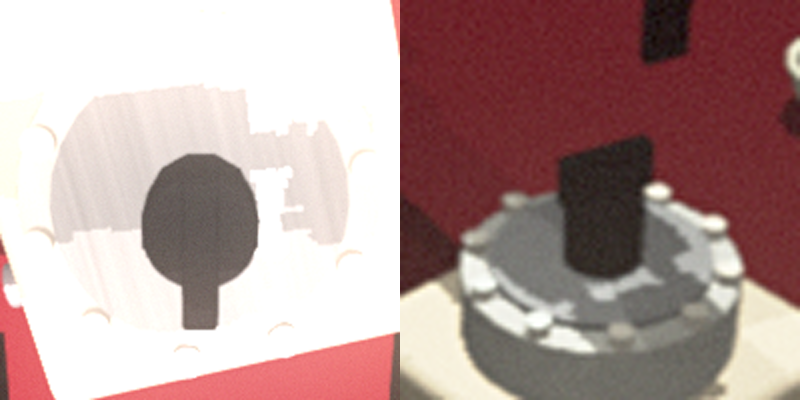

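The nut stands upright on the plate, released, with the gripper well clear. I'll hand it in.

```bash
python3 -c "
from bench import r;print(r.close_job())"
```

```text
the job is handed in; nothing more can be done
None
```

The hand nut is screwed onto the post and pressing the lock plate down by an estimated 3.4 mm (from arm position, not measured directly); it is released, standing upright, and the job was handed in at about 48 s.

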